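# Unlock the slide shaker and set its stroke

## Robot

A 6-joint arm with a two-finger parallel gripper is mounted at the origin on the work surface. World frame = base frame: x ahead of the robot, y to its left, z up, the work surface at z = 0. Lengths are in m, angles in rad, forces in N, time in s.
With the tool pointing down it reaches from about 0.25 to 0.725 m from the base axis. Payload 4 kg.
Tool frame: the origin (TCP) lies on the front face of the gripper's body, between the roots of the fingers; the fingertips stand 73 mm ahead of it and the grasp point (between the pads) lies 54 mm ahead of it; z points along the fingers, y is the line along which they close (so a half turn about z gives the same grasp; the last joint's range is limited). The gripper opens to 85 mm and grips with 20 to 120 N. Pads are 22 mm wide; open, the fingers measure 114 mm over their backs; the gripper's body (76 mm by 85 mm) begins 54 mm behind the grasp point. The pads swing forward as they close: fully open they stand 13 mm farther back than shut.
Start: joints at [1.107, 0.241, 0.005, 1.335, 0, 1.571], TCP at [0.224, 0.447, 0.304] pointing down, gripper open.
Joint ranges: [-2.72, 2.72], [-1.05, 1.87], [-1.09, 1.28], [-1.99, 2.15], [-1.42, 1.44], [-3.14, 3.14]. Speed limits (rad/s): [2.79, 2.79, 3.14, 3.14, 3.14, 3.14].

## Interface

Orientations are given as a unit quaternion [x, y, z, w].
In Python, from workcell import bot gives the robot as it stands. The module is installed in compiled form; this text tells all that it offers.
- The arm moves only by the tool step_arm, never from a script. Its argument "rows" is a list of rows, each a list of 2 entries, a list of its own where there are three numbers: the shift along the tool's x, y, z in mm, then the turn about the tool's z in degrees. A call has 1 to 12 rows; each row is the pose to reach, as a shift and turn from the pose commanded when the call began, along the tool's axes at that moment; what a row does not reach only later rows make up. A row lasts 1/8 s, in which the tool goes at most 62.5 mm and 10.7 degrees, less where a joint would pass 70% of its speed; a pose out of reach is approached as far as the arm can. A call with a gripper value outside its range is refused whole. "claw" is the gripper's target within -1 to 1 (shut at 1, half-way at 0, fully open at -1), set as the call begins (left out, the last holds). The fingers move at their own pace and stop on an object; the grip force is fixed at half the most. Time passes only in rows, so rows that repeat a pose let the fingers close. It gives the time, the measured TCP pose, the force, the opening and the grip force at its end, in the units of the state.
- bot.get_obs(): the state, without advancing time (a new reading comes with each control period).
- bot.camera(name): name is "scene" or "top"; returns (picture, depth): 384x512x3 uint8, red, green, blue; 384x512 float32, m along the optical axis (not along the pixel's ray), 0 where there is no reading.
- bot.camera_params(name): a dict with "fx", "fy", "cx", "cy" (pixels), "D" ([k1, k2, p1, p2, k3] as OpenCV has them; the pictures are not rectified), "pose" (4x4, takes a point from camera to world coordinates). Camera axes: x right, y up, looking along -z (the intrinsics and any distortion apply to the point x, -y, -z); pixel columns grow to the right and rows downward; lengths in m; the calibration is good to about 2 mm. A picture is of the moment at which its call begins. camera_params takes no time and is no camera call.
- bot.job_done(): hands the job in; it is judged then, once.
Trained networks look in the newest picture that a camera, given by its name, has taken for a name from the list of things; names that differ only in an ending like _2 or _b are one class to them, and where a whole thing is asked for, a point or a joint stands for the part that bears it (a point fixed in the world has none). Each returns a list of dicts, best first, with "score" (0 to 1); they miss things now and then, are a little off and sometimes report something else, mostly with a low value. They report only what shows in the picture. A call takes as long as a camera call.
- bot.trace(target, camera): "pixels" (384x512 bool, what is visible of it) and "uv" ([column, row] in pixels, amid what is visible of it).
The state is a dict: "clock": time; "joint_pos": joint angles; "joint_vel": joint speeds; "tau": joint torques, N m; "eef_pos": TCP position; "tool_rot": TCP orientation; "ft_force": force on the tool from outside, world axes, zero at the start; "ft_torque": the same for the moment, N m; "grip_width": finger opening in m; "grasp_force": force on a finger pad.
Only numpy, scipy, OpenCV 4.12 (cv2) and the standard library are available. Lean on these libraries where they do the work, as an engineer would, in place of code of your own. Each camera call takes 0.05 s, during which the arm holds its last target. There are 200 camera calls.

## Task

Get the slide shaker ready to run: first pull the orange-headed lock rod up out of its block on the shaking platform and stand it, head up, in the blue cup. Then lift the black stroke knob on the sloping front panel out of its notch, move it along and let it drop fully down into the notch beside the green tag. Leave the amber bottle, the slide box and the white jar where they stand.

Things in the scene. Friction and masses are not known exactly. Their poses are not given: they have to be found in the camera images.
- shaker: white slide shaker, 292 (x) x 270 (y) x 118 mm high, fixed to the bench, standing crosswise, its front to the robot's right and a little away (turned 1.6 to 2.2 rad). Origin: centre of its underside, on the bench; x to its back, z up; its front faces its own -x. Its front panel slopes up to the back at 30 degrees (0.524 rad): the panel's outward direction is (-0.5, 0, 0.866) in this frame
- gate_mid (a point): centre of the sloping panel's face, in the middle notch of the aluminium gate: a row along the shaker's y of walls 10 mm high (out of the panel) and 22 mm wide (up the slope), with five notches 15 mm wide at -60, -30, 0, 30, 60 mm from here. z of this point is out of the panel, y the sliding direction, x up the slope
- lock_hole (a point): middle of the mouth of the lock hole, 12 mm across, 32 mm deep, vertical, in the top of a dark 40 x 40 mm block that rises 19 mm above the aluminium platform on the shaker. Beside it on the platform lies a flat slide tray, lower than the block
- knob_grip (a point): middle of the black stroke knob's grip, 32 mm out from the panel when down: a block 26 mm up the slope x 22 mm along the slide (y), from 12 to 47 mm out when down, white line on its outer face. A 10 mm wide steel blade below it stands in the notch (2.5 mm play each way). Starts in the middle notch. z is out of the panel, y the sliding direction
- knob (a joint): how far the stroke knob is pulled out of the panel, m: 0 fully down, 0.022 the stop. The blade clears the gate's walls above 0.0105. A spring pushes it back with about 2.3 N (down) to 3.6 N (out), so it drops in when let go over a notch and stays up on a wall otherwise
- carriage (a joint): place of the stroke knob along the gate, m, in the shaker's y: 0 the middle notch, stops at -0.064 and 0.064. Drags with about 0.6 N when the knob is lifted
- green_mark (a point): green tag, 26 (up the slope) x 24 x 2 mm, on the sloping panel just below (down the slope from) one of the four outer notches. The point is the middle of its underside; y is the knob's sliding direction, z vertical. The notch beside the tag has the same y, 30 mm up the slope. Tags change places. Beside it is the wanted notch
- yellow_mark (a point): yellow tag, 26 (up the slope) x 24 x 2 mm, on the sloping panel just below (down the slope from) one of the four outer notches. The point is the middle of its underside; y is the knob's sliding direction, z vertical. The notch beside the tag has the same y, 30 mm up the slope. Tags change places
- red_mark (a point): red tag, 26 (up the slope) x 24 x 2 mm, on the sloping panel just below (down the slope from) one of the four outer notches. The point is the middle of its underside; y is the knob's sliding direction, z vertical. The notch beside the tag has the same y, 30 mm up the slope. Tags change places
- blue_mark (a point): blue tag, 26 (up the slope) x 24 x 2 mm, on the sloping panel just below (down the slope from) one of the four outer notches. The point is the middle of its underside; y is the knob's sliding direction, z vertical. The notch beside the tag has the same y, 30 mm up the slope. Tags change places
- rod_head (a point): middle of the lock rod's orange head, a cylinder 18 mm across and 36 mm long; below it a steel stem 10 mm across and 75 mm long. The rod is loose (about 60 g), stands upright with 32 mm of the stem in the block and may lean a little. z runs along the rod to its head end; the foot is 93 mm below this point
- rod_foot (a point): the lower end of the rod's stem, on its axis, 93 mm below the middle of the head
- rod: the lock rod as a whole; origin at its foot, z towards the head
- cup: round blue open cup, 80 mm across at the rim, 75 mm high, walls 4 mm thick, about 300 g, loose, upright. Origin: centre of its underside, z up. It and the amber bottle change sides
- bottle: amber bottle with a white cap, 60 mm across, 120 mm high, loose; bystander. Origin: centre of its underside
- slide_box: flat blue and yellow slide box, 100 x 85 x 34 mm, loose; bystander. Origin: centre of its underside
- jar: small white jar, 44 mm across, 60 mm high, loose; bystander. Origin: centre of its underside

How it is judged:
By the outcome, as a careful person would: the job done as asked, in the order asked, and still so for the second after the job is handed in, with the robot touching nothing.
It also fails if it takes over 58 s, if anything falls off the work surface, if the arm or the gripper's body presses on something with over 40 N, if the wrist force passes 120 N, or if a joint passes its speed limit or range.

## Working session

There is one attempt and no reset: what is moved stays moved. The work goes in short steps, Python scripts to look and compute and a tool call to move; the robot and the scene stay as the last step left them, time stands still between calls to the robot, and variables do not carry over. Pictures are saved under pics/ and viewed, at most 10 in all, crops included, and the job is handed in when it is done.

Besides the shell and the picture viewer there is one more tool, called after "Call:" as a command line: name --argument value ..., lists and objects as JSON in quotes. step_arm: Moves the arm, as the interface text tells. Its arguments: {"type":"object","properties":{"rows":{"type":"array"},"claw":{"type":"number"}},"required":["rows"]}

```bash
mkdir -p pics; cat > h.py <<'E'
import numpy as np,cv2
from workcell import bot
from scipy.spatial.transform import Rotation as R
def und(uv,p):
    K=np.array([[p["fx"],0,p["cx"]],[0,p["fy"],p["cy"]],[0,0,1.]])
    return cv2.undistortPoints(np.float64(uv).reshape(-1,1,2),K,np.float64(p["D"])).reshape(-1,2)
def cloud(mask,depth,p):
    v,u=np.nonzero(mask&(depth>0)); d=depth[v,u]
    n=und(np.c_[u,v],p) if len(u) else np.zeros((0,2))
    c=np.c_[n[:,0]*d,-n[:,1]*d,-d]
    P=np.array(p["pose"]); return c@P[:3,:3].T+P[:3,3]
def find(name,cam,depth):
    r=bot.trace(name,cam)
    if not r: return None
    m=np.array(r[0]["pixels"]); return r[0]["score"],r[0]["uv"],cloud(m,depth,bot.camera_params(cam)),m
E
python3 - <<'E'
from h import *
np.set_printoptions(precision=4,suppress=True)
o=bot.get_obs();print(o["clock"],o["eef_pos"],o["tool_rot"],o["ft_force"],o["grip_width"])
for cam in ["scene","top"]:
    im,d=bot.camera(cam); cv2.imwrite(f"pics/{cam}0.png",im[:,:,::-1]); p=bot.camera_params(cam)
    print(cam,p["fx"],np.array(p["pose"])[:3])
    for n in ["rod_head","knob_grip","green_mark","yellow_mark","red_mark","blue_mark","cup","lock_hole","bottle","jar","slide_box","gate_mid"]:
        f=find(n,cam,d)
        if f is None: print(n,None);continue
        s,uv,c,m=f; print(n,round(s,2),np.round(uv),m.sum(),np.median(c,0) if len(c) else None,np.ptp(c,axis=0) if len(c) else None)
E
```

```text
0.0 [0.2235 0.4468 0.303 ] [ 0.2298  0.9732 -0.001  -0.0002] [-0.2924 -0.5446  0.8397] 0.08525812901482928
scene 350.08589014041496 [[ 0.7215 -0.5079  0.4706  0.9882]
 [ 0.6923  0.517  -0.5034 -0.4482]
 [ 0.0124  0.689   0.7246  0.764 ]]
rod_head 0.63 [231. 138.] 105 [0.4482 0.017  0.2148] [0.0166 0.0147 0.077 ]
knob_grip None
green_mark 0.67 [263. 233.] 66 [ 0.6431 -0.0571  0.0702] [0.0212 0.0211 0.013 ]
yellow_mark 0.63 [255. 232.] 96 [ 0.6184 -0.0736  0.0705] [0.0274 0.0261 0.0168]
red_mark None
blue_mark 0.47 [251. 234.] 93 [ 0.6183 -0.0735  0.0706] [0.0271 0.0259 0.0168]
cup 0.8 [143. 273.] 1173 [ 0.4945 -0.3235  0.0469] [0.0796 0.0769 0.0763]
lock_hole 0.77 [247. 203.] 11004 [ 0.555  -0.0311  0.108 ] [0.5016 0.5118 0.1906]
bottle 0.7 [313. 139.] 499 [0.489  0.342  0.0682] [0.1281 0.152  0.126 ]
jar 0.8 [359. 170.] 242 [0.6599 0.3401 0.0406] [0.0401 0.0378 0.0592]
slide_box 0.59 [160. 322.] 1999 [ 0.6236 -0.3608  0.0343] [0.1233 0.0934 0.0402]
gate_mid 0.72 [249. 218.] 316 [ 0.5953 -0.0642  0.092 ] [0.1443 0.1105 0.0207]
top 473.04779843415537 [[ 0.004   0.9889 -0.1488  0.3683]
 [-1.      0.0036 -0.0029  0.0065]
 [-0.0023  0.1488  0.9889  1.4914]]
rod_head None
knob_grip 0.68 [283. 191.] 105 [ 0.5836 -0.0826  0.1192] [0.0399 0.0395 0.0757]
green_mark 0.41 [273. 172.] 43 [ 0.642  -0.0618  0.0693] [0.0216 0.0218 0.0208]
yellow_mark None
red_mark None
blue_mark None
cup 0.93 [357. 216.] 571 [ 0.5111 -0.3353  0.0245] [0.0862 0.0956 0.0904]
lock_hole 0.72 [249. 212.] 8724 [0.5197 0.0079 0.1215] [0.3877 0.4    0.2444]
bottle 0.74 [135. 229.] 375 [0.4735 0.3463 0.0839] [0.0644 0.0831 0.1326]
jar 0.75 [142. 174.] 207 [0.6499 0.3483 0.056 ] [0.0494 0.0553 0.0694]
slide_box 0.93 [365. 187.] 865 [ 0.6123 -0.3567  0.0334] [0.1093 0.0858 0.0509]
gate_mid 0.47 [282. 199.] 161 [ 0.5646 -0.0831  0.0924] [0.14   0.1017 0.0221]
```

```bash
python3 - <<'E'
import cv2,numpy as np
a=cv2.imread("pics/scene0.png")[90:310,150:400]
b=cv2.imread("pics/top0.png")[130:280,190:360]
a=cv2.resize(a,None,fx=2.2,fy=2.2,interpolation=2);b=cv2.resize(b,None,fx=2.2*0+1.45,fy=1.45,interpolation=2)
o=np.zeros((484,800,3),np.uint8);o[:a.shape[0],:550]=a[:,:550];o[:b.shape[0],552:552+b.shape[1]]=b[:,:248];cv2.imwrite("pics/m.png",o)
E
```

```text
(no output)
```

View pics/m.png

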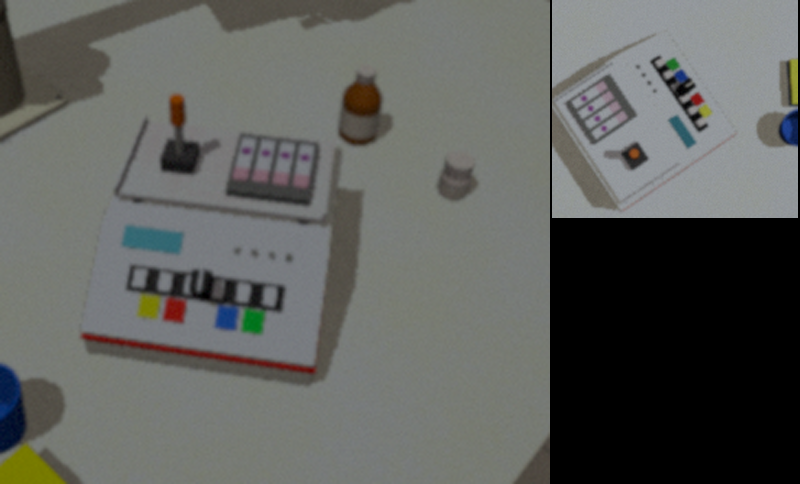

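View pics/top0.png

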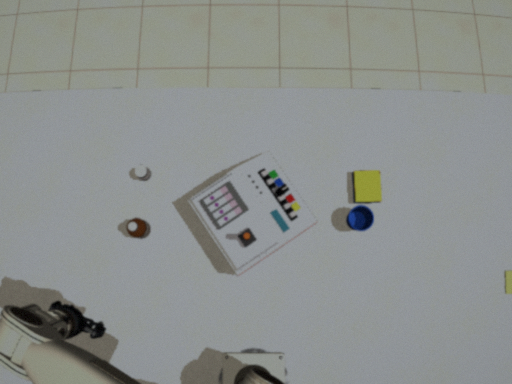

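The scene view shows the tag order yellow, red, (knob), blue, green; green is the outermost tag. The rod is orange at (231,138) in scene and about (247,237) in top, and the cup is at (360,218) in top. I'll measure by colour and network masks.

```bash
cat >> h.py <<'E'
def hsvmask(im,lo,hi):
    return cv2.inRange(cv2.cvtColor(im,cv2.COLOR_RGB2HSV),np.array(lo),np.array(hi))>0
COL=dict(green=((50,120,60),(75,255,255)),blue=((110,120,60),(125,255,255)),yellow=((25,120,60),(34,255,255)),red=((172,120,60),(180,255,255)),red0=((0,150,60),(4,255,255)),orange=((5,150,60),(16,255,255)))
E
python3 - <<'E'
from h import *
np.set_printoptions(precision=4,suppress=True)
for cam in ["scene","top"]:
    im,d=bot.camera(cam);p=bot.camera_params(cam)
    for k,(lo,hi) in COL.items():
        n,l,st,ce=cv2.connectedComponentsWithStats(hsvmask(im,lo,hi).astype(np.uint8))
        for i in range(1,n):
            if st[i,4]>12:
                c=cloud(l==i,d,p); 
                if len(c): print(cam,k,ce[i].round(1),st[i],c.mean(0),c.min(0),c.max(0))
    # block and platform heights
    c=cloud(np.ones(d.shape,bool),d,p)
    m=(abs(c[:,0]-.46)<.1)&(abs(c[:,1]-.02)<.1)&(c[:,2]>.06)
    h,e=np.histogram(c[m,2],bins=np.arange(.06,.26,.005));print([(round(a,3),b) for a,b in zip(e,h) if b>5])
E
```

```text
scene green [264.6 235.4] [260 230  10  12  93] [ 0.6428 -0.0571  0.071 ] [ 0.6294 -0.0713  0.0637] [ 0.6555 -0.0439  0.0793]
scene blue [253.3 230.7] [249 229   9   6  18] [ 0.6148 -0.0682  0.075 ] [ 0.6055 -0.079   0.0711] [ 0.6265 -0.0604  0.0783]
scene blue [145.6 263.4] [140 255  13  20  77] [ 0.4848 -0.304   0.0469] [ 0.4771 -0.3178  0.0079] [ 0.4969 -0.2893  0.0772]
scene blue [155.4 261.2] [152 257   7  11  21] [ 0.5136 -0.2896  0.0717] [ 0.4987 -0.2952  0.0584] [ 0.5334 -0.2858  0.076 ]
scene blue [130.1 261.1] [127 258   7   7  14] [ 0.4731 -0.3316  0.0741] [ 0.4702 -0.3414  0.0676] [ 0.4774 -0.322   0.0767]
scene blue [126.9 277.4] [125 272   7  11  15] [ 0.5062 -0.3605  0.0756] [ 0.493  -0.3626  0.0709] [ 0.5236 -0.3563  0.0782]
scene yellow [217.3 228.7] [213 224  10  11  87] [ 0.544  -0.1247  0.071 ] [ 0.5312 -0.1383  0.0626] [ 0.5577 -0.1117  0.0783]
scene yellow [160.5 319.4] [ 132  292   58   56 1748] [ 0.6187 -0.3596  0.0343] [ 0.5467 -0.402  -0.0002] [ 0.6663 -0.3092  0.0387]
scene red0 [174.   17.6] [147   8  56  21 184] [-0.4132  0.4726  0.1962] [-0.5229  0.1105 
[... 2809 characters left out ...]
[246.1 235.7] [243 233   7   7  39] [0.4441 0.0206 0.2236] [0.4348 0.0127 0.1499] [0.4562 0.0301 0.2374]
[(np.float64(0.085), np.int64(11)), (np.float64(0.09), np.int64(30)), (np.float64(0.095), np.int64(35)), (np.float64(0.1), np.int64(58)), (np.float64(0.105), np.int64(78)), (np.float64(0.11), np.int64(259)), (np.float64(0.115), np.int64(446)), (np.float64(0.12), np.int64(121)), (np.float64(0.125), np.int64(259)), (np.float64(0.13), np.int64(1230)), (np.float64(0.135), np.int64(558)), (np.float64(0.14), np.int64(305)), (np.float64(0.145), np.int64(529)), (np.float64(0.15), np.int64(195)), (np.float64(0.155), np.int64(25)), (np.float64(0.225), np.int64(7)), (np.float64(0.23), np.int64(24))]
```

```bash
cat >> h.py <<'E'
np.set_printoptions(precision=4,suppress=True)
def go(pts,yaw=34.3):
    """shifts (tool axes, mm) to world TCP pts; turn (deg) to closing-axis yaw"""
    o=bot.get_obs(); M=R.from_quat(o["tool_rot"]).as_matrix()
    y=np.degrees(np.arctan2(M[1,1],M[0,1])); t=(y-yaw+90)%180-90
    print("t",o["clock"],"tcp",np.array(o["eef_pos"]),"yaw",y,"q",np.array(o["joint_pos"]),"turn",round(t,1))
    for p in pts: print(p,(M.T@(np.array(p)-o["eef_pos"])*1000).round(1))
E
python3 -c "
from h import *
go([(.4445,.0205,.36),(.4445,.0205,.272)])"
```

```text
t 1.4 tcp [0.2237 0.4472 0.3039] yaw 63.42483063322288 q [1.107  0.2406 0.005  1.3352 0.     1.5708] turn 29.1
(0.4445, 0.0205, 0.36) [-388.4 -282.8  -56.1]
(0.4445, 0.0205, 0.272) [-388.4 -282.8   31.9]
```

Call:
step_arm --rows '[[[0,0,-56],0],[[-55,-40,-56],5],[[-105,-76,-56],10],[[-155,-113,-56],15],[[-205,-149,-56],20],[[-255,-186,-56],25],[[-305,-222,-56],29],[[-350,-255,-56],29],[[-388,-283,-56],29],[[-388,-283,-56],29],[[-388,-283,-56],29]]' --claw -1

```text
clock: 2.78
eef_pos: [0.4438, 0.0206, 0.3598]
tool_rot: [0.466, 0.885, 0.0, -0.0]
ft_force: [0.7, 0.3, 0.7]
grip_width: 0.0855
grasp_force: 0.0
```

```bash
python3 - <<'E'
from h import *
im,d=bot.camera("scene");p=bot.camera_params("scene")
cv2.imwrite("pics/s1.png",cv2.resize(im[60:260,130:330,::-1],None,fx=3,fy=3))
go([(.4445,.0205,.272)])
E
```

```text
t 2.825 tcp [0.4437 0.0211 0.3599] yaw 34.47260775647038 q [ 0.0474  0.1112 -0.0084  1.4516  0.0004  1.0166] turn 0.2
(0.4445, 0.0205, 0.272) [-1.   0.3 87.9]
```

View pics/s1.png

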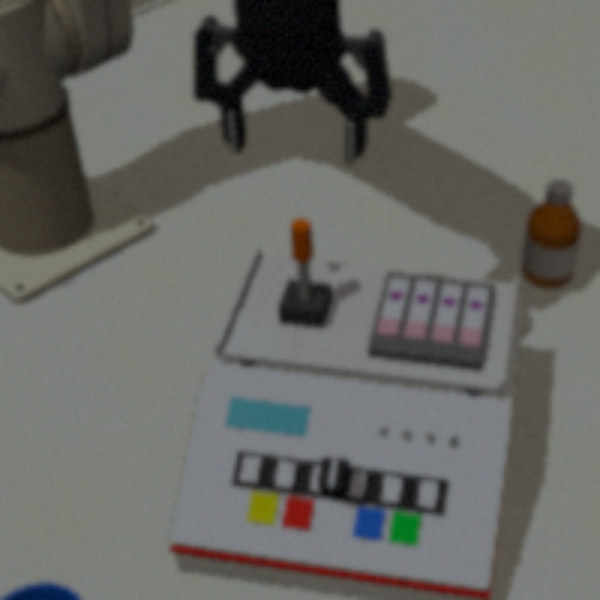

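The gripper hangs open directly over the orange rod head (crop (302,240), fingers at x≈235 and 355). I'll lower and grip.

Call:
step_arm --rows '[[[-1,0,40],0],[[-1,0,75],0],[[-1,0,88],0],[[-1,0,88],0]]'

```text
clock: 3.32
eef_pos: [0.4442, 0.0205, 0.2718]
tool_rot: [0.465, 0.885, -0.0, -0.001]
ft_force: [0.6, -0.4, 0.7]
grip_width: 0.0855
grasp_force: 0.0
```

Call:
step_arm --rows '[[[0,0,0],0],[[0,0,0],0],[[0,0,0],0],[[0,0,0],0],[[0,0,0],0],[[0,0,0],0],[[0,0,0],0],[[0,0,0],0],[[0,0,0],0],[[0,0,0],0]]' --claw 1

```text
clock: 4.58
eef_pos: [0.445, 0.0197, 0.2725]
tool_rot: [0.466, 0.885, 0.0, 0.001]
ft_force: [-0.6, -0.2, 5.5]
grip_width: 0.0161
grasp_force: 58.6
```

Call:
step_arm --rows '[[[0,0,-6],0],[[0,0,-14],0],[[0,0,-24],0],[[0,0,-36],0],[[0,0,-52],0],[[0,0,-70],0],[[0,0,-90],0],[[0,0,-90],0]]'

```text
clock: 5.58
eef_pos: [0.4453, 0.0197, 0.3638]
tool_rot: [0.466, 0.885, 0.001, 0.002]
ft_force: [-0.0, -0.0, -0.6]
grip_width: 0.0164
grasp_force: 58.6
```

```bash
python3 - <<'E'
from h import *
im,d=bot.camera("scene");p=bot.camera_params("scene")
cv2.imwrite("pics/s2.png",cv2.resize(im[20:260,130:330,::-1],None,fx=2.5,fy=2.5))
f=find("cup","scene",d); c=f[2]; c=c[c[:,2]>.068]; print(c.min(0),c.max(0),len(c))
im,d=bot.camera("top")
f=find("cup","top",d); c=f[2]; c=c[c[:,2]>.068]; print(c.min(0),c.max(0),c.mean(0),len(c))
for n,cam in (("rod","top"),):
    f=find(n,cam,d); print(f and (f[0],f[1],f[2].min(0),f[2].max(0)))
go([(.508,-.325,.362),(.508,-.325,.272)])
E
```

```text
[ 0.4695 -0.363   0.0682] [ 0.5483 -0.2855  0.0787] 266
[ 0.4701 -0.3641  0.0682] [ 0.5439 -0.2869  0.0832] [ 0.5083 -0.3284  0.0745] 119
None
t 5.825 tcp [0.4442 0.0197 0.361 ] yaw 34.42652700381909 q [ 0.0442  0.113  -0.0036  1.4562 -0.      1.0142] turn 0.1
(0.508, -0.325, 0.362) [-320.4 -142.2   -1.1]
(0.508, -0.325, 0.272) [-320.5 -142.1   88.9]
```

View pics/s2.png

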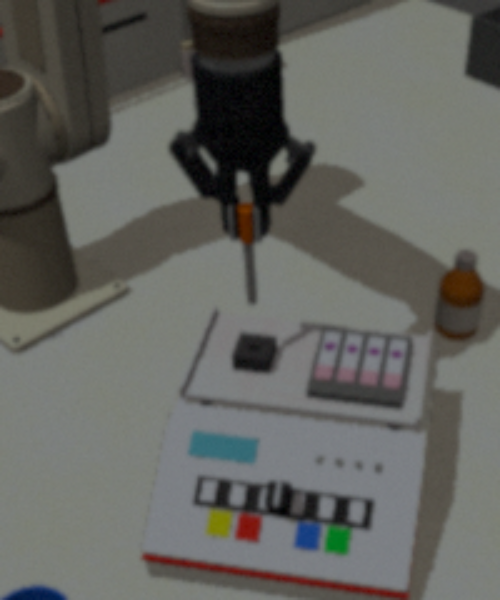

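The rod is out and hangs straight (foot at crop (252,302)); the block is empty. Now to the cup at (0.509, -0.325).

Call:
step_arm --rows '[[[-25,-11,0],0],[[-70,-31,0],0],[[-118,-52,0],0],[[-166,-73,0],0],[[-214,-95,0],0],[[-260,-115,0],0],[[-295,-131,0],0],[[-315,-140,0],0],[[-321,-142,0],0],[[-321,-142,0],0],[[-321,-142,0],0]]'

```text
clock: 7.2
eef_pos: [0.509, -0.3243, 0.362]
tool_rot: [0.466, 0.885, 0.0, -0.0]
ft_force: [0.3, 0.5, -1.2]
grip_width: 0.0167
grasp_force: 58.6
```

```bash
python3 - <<'E'
from h import *
im,d=bot.camera("scene")
cv2.imwrite("pics/s3.png",cv2.resize(im[120:340,50:270,::-1],None,fx=2.5,fy=2.5))
go([(.509,-.325,.16)])
E
```

```text
t 7.25 tcp [ 0.509  -0.3243  0.3622] yaw 34.501470779218955 q [-0.5673  0.4446  0.4458  1.572   0.0002  0.4014] turn 0.2
(0.509, -0.325, 0.16) [ -0.6  -0.5 202.2]
```

View pics/s3.png

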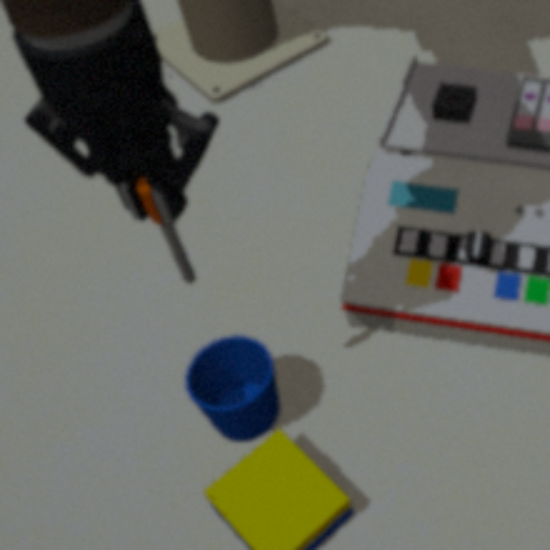

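The rod hangs above the cup (foot at crop (192,280), cup mouth at (232,372)) and projects into it. I'll lower it.

Call:
step_arm --rows '[[[0,-1,45],0],[[0,-1,90],0],[[0,-1,130],0],[[0,-1,160],0],[[0,-1,180],0],[[0,-1,192],0],[[0,-1,198],0],[[0,-1,201],0],[[0,-1,201],0]]'

```text
clock: 8.38
eef_pos: [0.5085, -0.3261, 0.1615]
tool_rot: [0.466, 0.885, -0.0, 0.001]
ft_force: [0.8, -0.1, -0.0]
grip_width: 0.0163
grasp_force: 58.6
```

```bash
python3 - <<'E'
from h import *
im,d=bot.camera("scene")
f=find("rod_head","scene",d); print(f and (f[1],f[2].min(0),f[2].max(0)))
cv2.imwrite("pics/s4.png",cv2.resize(im[150:340,60:220,::-1],None,fx=3,fy=3))
go([(.509,-.325,.157)])
E
```

```text
([315.9, 140.7], array([ 0.41  ,  0.3261, -0.0022]), array([0.5097, 0.4046, 0.1224]))
t 8.475 tcp [ 0.5085 -0.3262  0.1616] yaw 34.426069117957105 q [-0.5703  0.5352  0.0624  1.0967  0.      0.3996] turn 0.1
(0.509, -0.325, 0.157) [0.7 1.1 4.6]
```

View pics/s4.png

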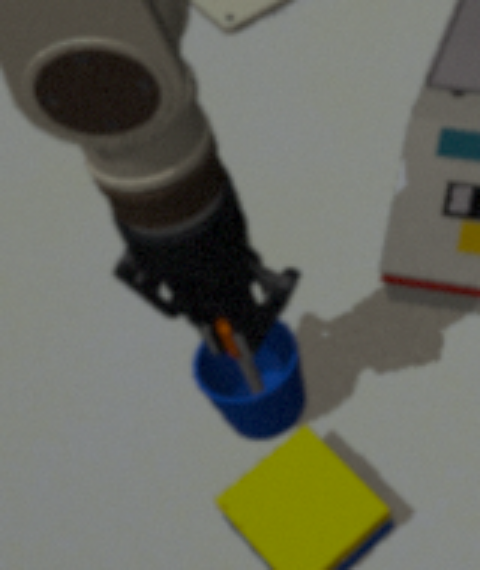

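The stem is inside the cup (crop (235,350) to (258,385)). I'll lower it until it touches.

Call:
step_arm --rows '[[[0,0,1],0],[[0,0,2],0],[[0,0,3],0],[[0,0,3],0],[[0,0,3],0]]'

```text
clock: 9.1
eef_pos: [0.5082, -0.3259, 0.1579]
tool_rot: [0.466, 0.885, -0.0, -0.0]
ft_force: [-0.1, -1.2, 0.2]
grip_width: 0.0164
grasp_force: 58.6
```

Call:
step_arm --rows '[[[0,0,1],0],[[0,0,2],0],[[0,0,2],0],[[0,0,3],0],[[0,0,3],0]]'

```text
clock: 9.72
eef_pos: [0.5085, -0.3263, 0.1565]
tool_rot: [0.466, 0.885, -0.0, 0.001]
ft_force: [-1.3, 1.0, 8.7]
grip_width: 0.0165
grasp_force: 59.7
```

Call:
step_arm --rows '[[[0,0,-1],0],[[0,0,-1],0],[[0,0,-1],0],[[0,0,-1],0],[[0,0,-1],0],[[0,0,-1],0],[[0,0,-1],0],[[0,0,-1],0]]' --claw -1

```text
clock: 10.72
eef_pos: [0.5082, -0.3259, 0.1559]
tool_rot: [0.466, 0.885, -0.0, 0.0]
ft_force: [-0.1, 0.8, 0.2]
grip_width: 0.0854
grasp_force: 0.0
```

Call:
step_arm --rows '[[[0,0,-15],0],[[0,0,-45],0],[[0,0,-85],0],[[0,0,-125],0],[[0,0,-145],0],[[0,0,-145],0]]'

```text
clock: 11.48
eef_pos: [0.509, -0.3265, 0.3042]
tool_rot: [0.466, 0.885, -0.0, 0.003]
ft_force: [-0.7, -0.7, -0.5]
grip_width: 0.0856
grasp_force: 0.0
```

```bash
python3 - <<'E'
from h import *
im,d=bot.camera("scene");p=bot.camera_params("scene")
cv2.imwrite("pics/s5.png",cv2.resize(im[150:340,60:220,::-1],None,fx=3,fy=3))
m=hsvmask(im,*COL["orange"]);m[:200]=0;m[:,230:]=0; c=cloud(m,d,p); print(len(c),c.mean(0) if len(c) else 0,c.max(0) if len(c) else 0)
f=find("knob_grip","scene",d)
if f: print(f[0],f[1],np.median(f[2],0),f[2].min(0),f[2].max(0))
im,d=bot.camera("top"); p=bot.camera_params("top")
f=find("knob_grip","top",d)
if f:
    c=f[2]; print(f[0],f[1],np.median(c,0)); c=c[c[:,2]>.118]; print(len(c),c.mean(0),c.min(0),c.max(0))
go([(.590,-.087,.30),(.590,-.087,.175)])
E
```

```text
87 [ 0.5138 -0.3235  0.1054] [ 0.5435 -0.1627  0.119 ]
0.71 [315.0, 140.2] [0.4885 0.3425 0.0621] [ 0.3756  0.3274 -0.0019] [0.5107 0.5131 0.1229]
0.54 [284.6, 193.1] [ 0.583  -0.0826  0.12  ]
59 [ 0.5867 -0.0864  0.1241] [ 0.5749 -0.1007  0.1182] [ 0.5998 -0.0713  0.1328]
t 11.675 tcp [ 0.5076 -0.3256  0.2996] yaw 34.42590503601863 q [-0.5703  0.4532  0.2986  1.4188  0.      0.3996] turn 0.1
(0.59, -0.087, 0.3) [150.3 202.8  -0.3]
(0.59, -0.087, 0.175) [150.  202.9 124.7]
```

View pics/s5.png

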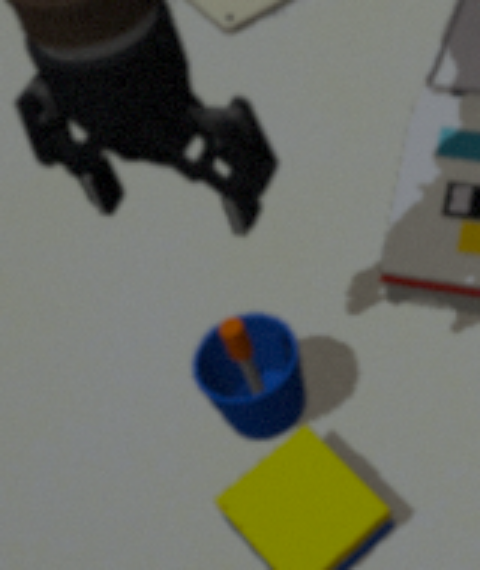

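The rod stands upright in the cup (head at crop (233,335)), released, and the gripper is clear. Next, the knob.

Call:
step_arm --rows '[[[20,27,0],0],[[50,68,0],0],[[80,108,0],0],[[110,149,0],0],[[135,183,0],0],[[150,203,0],0],[[150,203,20],0],[[150,203,60],0],[[150,203,75],0],[[150,203,75],0]]'

```text
clock: 12.92
eef_pos: [0.5898, -0.0874, 0.2241]
tool_rot: [0.466, 0.885, -0.001, -0.002]
ft_force: [-0.1, -0.7, 0.5]
grip_width: 0.0853
grasp_force: 0.0
```

```bash
python3 - <<'E'
from h import *
im,d=bot.camera("scene")
cv2.imwrite("pics/s6.png",cv2.resize(im[120:290,160:330,::-1],None,fx=3.5,fy=3.5))
go([(.589,-.0865,.175)])
E
```

```text
t 12.975 tcp [ 0.5907 -0.0876  0.2258] yaw 34.40879557371451 q [-0.1472  0.4744  0.1386  1.2359 -0.      0.823 ] turn 0.1
(0.589, -0.0865, 0.175) [ 1.8 -0.8 50.8]
```

View pics/s6.png

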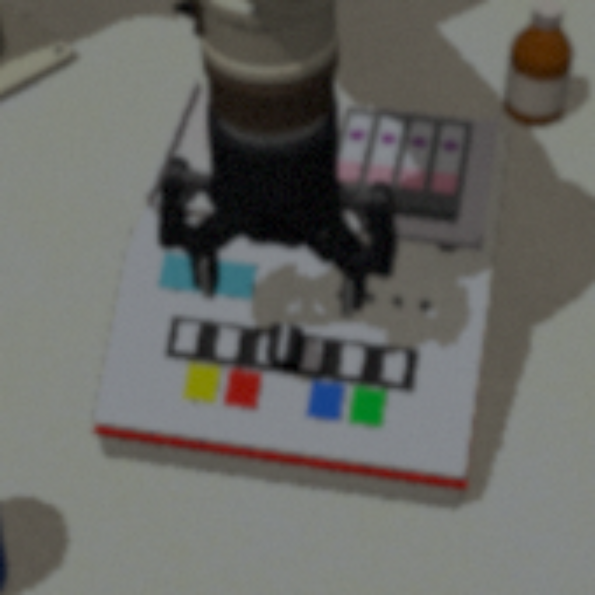

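The fingers straddle the knob (crop x 205 and 355, knob at (287,343)).

Call:
step_arm --rows '[[[1,0,25],0],[[1,0,43],0],[[1,0,50],0],[[1,0,50],0]]'

```text
clock: 13.48
eef_pos: [0.5907, -0.0868, 0.1767]
tool_rot: [0.466, 0.885, 0.0, 0.001]
ft_force: [0.2, -0.2, 0.8]
grip_width: 0.0855
grasp_force: 0.0
```

Call:
step_arm --rows '[[[0,0,0],0],[[0,0,0],0],[[0,0,0],0],[[0,0,0],0],[[0,0,0],0],[[0,0,0],0],[[0,0,0],0],[[0,0,0],0],[[0,0,0],0]]' --claw 1

```text
clock: 14.6
eef_pos: [0.5905, -0.0866, 0.1764]
tool_rot: [0.466, 0.885, 0.0, 0.0]
ft_force: [-1.7, -0.2, 5.5]
grip_width: 0.0207
grasp_force: 61.3
```

```bash
python3 - <<'E'
from h import *
o=bot.get_obs(); M=R.from_quat(o["tool_rot"]).as_matrix()
y=np.radians(34.3); e=np.array([np.cos(y),np.sin(y),0]); xs=np.array([-np.sin(y),np.cos(y),0]); n=-.5*xs+[0,0,.866]
print("n",M.T@n*16,"n20",M.T@n*20,"e60",M.T@e*60,o["ft_force"])
E
```

```text
n [ -8.0071  -0.0079 -13.8519] n20 [-10.0089  -0.0099 -17.3148] e60 [-0.1316 59.9998  0.0419] [-1.748  -0.2105  5.5027]
```

Gripped. Lift 17 mm along the normal.

Call:
step_arm --rows '[[[-1,0,-1.7],0],[[-2.5,0,-4.3],0],[[-4,0,-7],0],[[-5.5,0,-9.5],0],[[-7,0,-12],0],[[-8.5,0,-14.7],0],[[-8.5,0,-14.7],0]]'

```text
clock: 15.48
eef_pos: [0.5951, -0.0936, 0.1909]
tool_rot: [0.466, 0.885, 0.0, -0.0]
ft_force: [-2.5, 2.0, -1.8]
grip_width: 0.0206
grasp_force: 60.5
```

Call:
step_arm --rows '[[[0,5,0],0],[[0,13,0],0],[[0,21,0],0],[[0,29,0],0],[[0,37,0],0],[[0,45,0],0],[[0,53,0],0],[[0,58,0],0],[[0,60,0],0],[[0,60,0],0],[[0,60,0],0]]'

```text
clock: 16.85
eef_pos: [0.6447, -0.0597, 0.1907]
tool_rot: [0.466, 0.885, 0.0, 0.0]
ft_force: [-1.0, 2.1, -2.5]
grip_width: 0.0209
grasp_force: 60.4
```

```bash
python3 - <<'E'
from h import *
im,d=bot.camera("scene")
cv2.imwrite("pics/s7.png",cv2.resize(im[150:270,190:310,::-1],None,fx=4.5,fy=4.5,interpolation=2))
go([])
E
```

```text
t 16.9 tcp [ 0.6446 -0.0598  0.1907] yaw 34.42189379139866 q [-0.0925  0.5953  0.2469  1.2218  0.0002  0.8775] turn 0.1
```

View pics/s7.png

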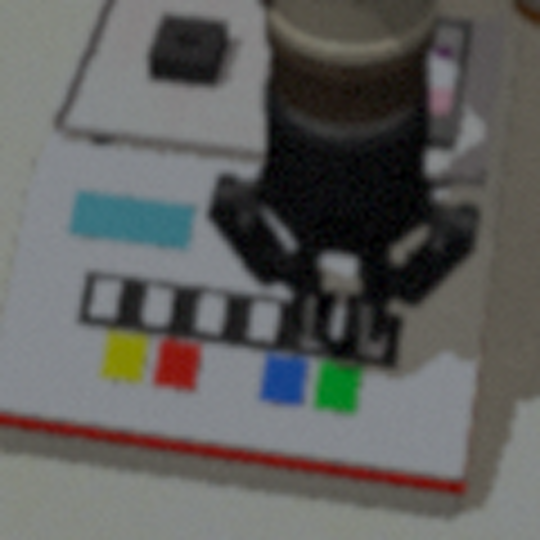

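White squares are the six gate walls and the dark gaps are the notches; the knob (340,320) is over the last notch, next to the green tag (337,387). Lower along the normal.

Call:
step_arm --rows '[[[1.5,0,2.6],0],[[3,0,5.2],0],[[4.5,0,7.8],0],[[6,0,10.4],0],[[7.2,0,12.5],0],[[8.3,0,14.4],0],[[8.3,0,14.4],0]]'

```text
clock: 17.77
eef_pos: [0.6401, -0.053, 0.1765]
tool_rot: [0.466, 0.885, 0.0, 0.0]
ft_force: [-0.6, 1.5, 0.1]
grip_width: 0.021
grasp_force: 60.7
```

Call:
step_arm --rows '[[[0,0,0],0],[[0,0,0],0],[[0,0,0],0],[[0,0,0],0],[[0,0,0],0],[[0,0,0],0],[[0,0,0],0]]' --claw -1

```text
clock: 18.65
eef_pos: [0.6399, -0.0529, 0.1762]
tool_rot: [0.466, 0.885, -0.0, -0.0]
ft_force: [-0.3, -0.1, -0.2]
grip_width: 0.0851
grasp_force: 0.0
```

Call:
step_arm --rows '[[[0,0,-25],0],[[0,0,-65],0],[[0,0,-110],0],[[30,0,-130],0],[[80,0,-130],0],[[130,0,-130],0],[[170,0,-130],0],[[170,0,-130],0],[[170,0,-130],0]]'

```text
clock: 19.77
eef_pos: [0.544, 0.0873, 0.3064]
tool_rot: [0.466, 0.885, 0.0, 0.0]
ft_force: [0.8, 0.2, -0.3]
grip_width: 0.0854
grasp_force: 0.0
```

```bash
python3 - <<'E'
from h import *
go([])
im,d=bot.camera("scene");p=bot.camera_params("scene")
a=cv2.resize(im[150:270,190:310,::-1],(480,480),interpolation=2);b=cv2.resize(im[200:330,90:170,::-1],(295,480),interpolation=2)
cv2.imwrite("pics/s8.png",np.hstack([a,b]))
im,d=bot.camera("top")
f=find("knob_grip","top",d)
if f:
    c=f[2]; print(f[0],f[1],np.median(c,0)); c=c[c[:,2]>.118]; print(len(c),c.mean(0),c.min(0),c.max(0))
    print("expect shift (.0496,.0338,0) from [0.5867 -0.0864 0.1241]")
E
```

```text
t 19.775 tcp [0.544  0.0873 0.3064] yaw 34.44488323254961 q [ 0.1593  0.341   0.149   1.378  -0.0004  1.1289] turn 0.1
0.63 [271.8, 170.8] [ 0.6319 -0.0488  0.1206]
59 [ 0.6362 -0.0528  0.1241] [ 0.623  -0.0657  0.118 ] [ 0.6499 -0.0389  0.1318]
expect shift (.0496,.0338,0) from [0.5867 -0.0864 0.1241]
```

View pics/s8.png

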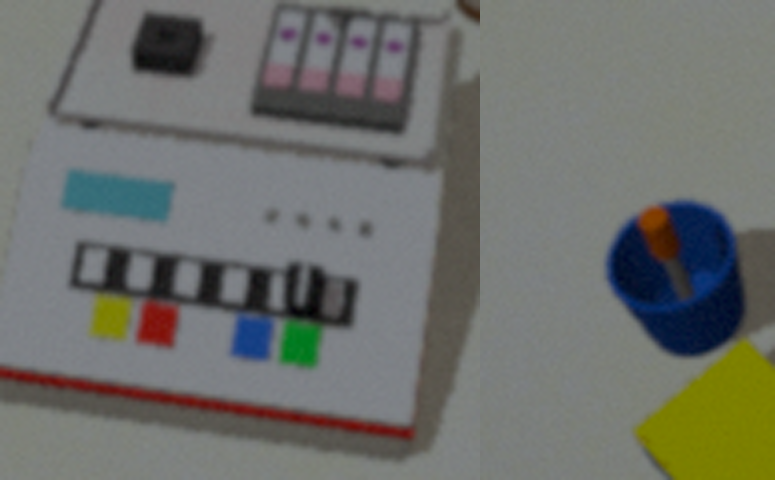

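The knob sits beside the green tag (305,288) at its original height (0.1241 both before and after), so it is fully down. The rod stands in the cup.

```bash
python3 -c "
from workcell import bot
print(bot.job_done())"
```

```text
the job is handed in; nothing more can be done
None
```

The job is handed in at about 20 s of the 58 s allowed: the lock rod stands head up in the blue cup, the stroke knob is fully down in the notch beside the green tag, and the bottle, slide box and jar were not touched.

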